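Store the calibration under the terminal's push-latch cover

TASK

The reference weight is on the scale and the weighing terminal is ready for its calibration to be stored: press the yellow pad of the service cover on top of the terminal so that the cover pops fully open, then push the blue calibration button under it all the way down and keep it down for a full second. Then push the cover shut and press it in until it latches, so that it stays closed and flush by itself. Work with the fingertips only: grip and lift nothing, do not shove the terminal along the bench, keep off the scale platform, and leave the weights and the other things where they are.

Things in the scene. Friction and masses are not known exactly. Their poses are not given: they have to be found in the camera images.
- terminal: weighing terminal: stainless wedge housing, blue keypad and display on its front slope, 190 x 220 x 88 mm (x -100 to +90, y +-110), 2.6 kg, loose on rubber feet. Origin: bench height, centre of its width. x points from the display slope to the rear, z up. The rear half of its top (x -12 to +76, y +-57) is the dark grey service cover, a plate 4 mm thick in a rim 88 mm up.
- cover (a joint): service cover angle (rad): 0 = latched, flush; negative = pressed in, hard stop at -0.09 (8 mm at its free edge); a spring opens it to its stop at 2.0 (25 deg past upright). Push-push latch: pressing from 0 past -0.07 and letting go frees it and it swings open in about 1.5 s; swung down and pressed past -0.07 and let go, it stays at 0. About 3 to 4 N at the pad, until the stop.
- cover_hinge (a point): centre of the cover's hinge axis, fixed on the terminal 76 mm behind its origin and 86 mm up; axes as the terminal's; the axis runs along y. The cover, 88 mm from axis to free edge, lies to -x when shut (outer face 2 mm above the axis) and swings up and over to +x. A wire striker hangs up to 31 mm under it, 72 mm from the axis, at y = +17 to +40 mm.
- cover_pad (a point): centre of the yellow ribbed press pad (14 x 52 mm) on the cover's outer face, 71 mm from the hinge axis, 17 mm from the free edge; moves with the cover. z = outward normal, x points towards the hinge. A freed cover follows a finger that leaves slowly. A push of 8 N there means that the stop is reached.
- cal_button (a joint): travel of the blue calibration button (m): 0 = up, 0.005 = fully down; its spring takes 4 N when fully down and returns it when let go.
- cal_button_top (a point): centre of the top of the blue button (18 mm across) under the cover: 56 mm in front (-x) of the hinge axis, 22 mm to -y, 12 mm below the rim when up. The opening is 90 x 119 mm: its front wall is 33 mm and its nearest side wall 38 mm from the button's centre; its floor is 29 mm below the button's top.
- platform: bench scale with a stainless pan, 260 x 260 mm, 82 mm high, fixed to the bench beside the terminal. Origin: centre of its footprint, at bench height. Not to be touched.
- ref_weight: 1 kg brass-coloured knob weight, 48 mm across, 80 mm high, standing on the pan. Origin: centre of its underside.
- weight_500: 500 g steel knob weight, 38 mm across, 64 mm high, loose on the bench. Origin: centre of its underside.
- weight_200: 200 g steel knob weight, 28 mm across, 46 mm high, loose on the bench just behind the terminal. Origin: centre of its underside.
- screwdriver: screwdriver lying on the bench; origin under the middle of it.
- mug: white mug, 82 mm across, 95 mm high; origin under its centre.
- label_roll: paper label roll standing on end, 60 mm across, 38 mm high; origin under its centre.
- marker: black marker pen lying down, 16 mm thick, 146 mm long; origin under its middle.

How it is judged:
On the way, in this order (a step that is already met when the one before it is completed fails the run):
1. the service cover has been pressed and has popped open (value of joint cover above 1.7 rad), for 0.1 s.
2. the calibration button is held fully down under the open cover (value of joint cal_button above 0.004 m and value of joint cover above 1.2 rad), for 0.8 s.
At the end, for the whole second after the job is handed in: The cover is latched shut and at rest within 0.03 rad (under 3 mm at its free edge) of flush, the button is up again (within 1.5 mm), and the terminal stands level within 15 mm of where it was (value of joint cover between -0.03 and 0.03 rad and velocity of joint cover below 0.05 rad/s and value of joint cal_button below 0.0015 m and distance of terminal from where it was at the start of the episode below 0.015 m and angle between terminal's own z axis and vertical below 0.03 rad); the robot touches nothing.
It fails at once if the terminal is shoved more than 15 mm or lifted (distance of terminal from where it was at the start of the episode above 0.015 m or angle between terminal's own z axis and vertical above 0.08 rad).
It fails at once if the robot touches the scale platform or the reference weight (contact force between any of the arm, the fingers and platform above 0.5 N or contact force between any of the arm, the fingers and ref_weight above 0.5 N).
It fails at once if a weight or another loose thing is moved or lifted more than 10 mm (distance of any of ref_weight, weight_500, weight_200, screwdriver, mug, label_roll, marker from where it was at the start of the episode above 0.01 m).
It also fails if it takes over 58 s, if anything falls off the work surface, if the arm or the gripper's body presses on something with over 40 N, if the wrist force passes 120 N, or if a joint passes its speed limit or range.

ROBOT

A 6-joint arm with a two-finger parallel gripper is mounted at the origin on the work surface. World frame = base frame: x ahead of the robot, y to its left, z up, the work surface at z = 0. Lengths are in m, angles in rad, forces in N, time in s.
With the tool pointing down it reaches from about 0.425 to 0.95 m from the base axis. Payload 3.5 kg.
Tool frame: the origin (TCP) lies midway between the tips of the shut fingers; the grasp point (between the pads) lies 19 mm behind it; z points along the fingers, y is the line along which they close (so a half turn about z gives the same grasp; the last joint's range is limited). The gripper opens to 85 mm and grips with 20 to 120 N. Pads are 22 mm wide; open, the fingers measure 114 mm over their backs; the gripper's body (76 mm by 85 mm) begins 54 mm behind the grasp point. The pads swing forward as they close: fully open they stand 13 mm farther back than shut.
Start: joints at [1.154, 0.286, 1.577, -0, 1.279, -0.15], TCP at [0.178, 0.651, 0.231] pointing down, gripper open.
Joint ranges: [-2.77, 2.77], [-0.9, 2.22], [0.21, 2.48], [-1.53, 4.67], [0.24, 2.81], [-2.84, 2.84]. Speed limits (rad/s): [2.79, 2.79, 3.14, 3.14, 3.14, 3.14].

INTERFACE

Orientations are given as a rotation vector (axis times angle).
In Python, from rig import ctrl, optics, order, models gives the robot as it stands.
- The arm moves only by the tool drive_tool, never from a script. Its argument "plan" is text: rows parted by semicolons, each of 4 numbers parted by spaces: the shift along the tool's x, y, z in mm, then the turn about the tool's z in rad. In form: x y z roll; .... A call has 1 to 8 rows; each row is the pose to reach, as a shift and turn from the pose commanded when the call began, along the tool's axes at that moment; what a row does not reach only later rows make up. A row lasts 1/12 s, in which the tool goes at most 41.7 mm and 7.16 degrees, less where a joint would pass 70% of its speed; a pose out of reach is approached as far as the arm can. A call with a gripper value outside its range is refused whole. "grip" is the gripper's target within -1 to 1 (shut at 1, half-way at 0, fully open at -1), set as the call begins (left out, the last holds). The fingers move at their own pace and stop on an object; "grip_force" is the grip in N (left out, the last holds). Time passes only in rows, so rows that repeat a pose let the fingers close. It gives the time, the measured TCP pose, the force, the opening and the grip force at its end, in the units of the state.
- ctrl.sense(): the state, without advancing time (a new reading comes with each control period).
- optics.camera(name): name is "scene" or "top"; returns a dict with "color" (480x640x3 uint8, red, green, blue), "depth" (480x640 float32, m along the optical axis (not along the pixel's ray), 0 where there is no reading), "camera_matrix" (3x3 intrinsics, pixels), "D" ([k1, k2, p1, p2, k3] as OpenCV has them; the pictures are not rectified), "world_to_cam" (4x4, takes a point from world to camera coordinates). Camera axes: x right, y down, z forward; pixel columns grow to the right and rows downward; lengths in m; the calibration is good to about 2 mm. A picture is of the moment at which its call begins.
- order.close_job(): hands the job in; it is judged then, once.
Trained networks look in a picture, given as the dict that the camera call returned (one of the last four; its "shot" number tells which), for a name from the list of things; names that differ only in an ending like _2 or _b are one class to them, and where a whole thing is asked for, a point or a joint stands for the part that bears it (a point fixed in the world has none). Each returns a list of dicts, best first, with "score" (0 to 1); they miss things now and then, are a little off and sometimes report something else, mostly with a low value. They report only what shows in the picture. A call takes as long as a camera call.
- models.outline_of(picture, name): "region" (480x640 bool, what is visible of it).
- models.landmark_of(picture, name): "position" ([x, y, z] in m, in world coordinates, good to about 4 mm: a listed point, or the origin of a listed thing).
The state is a dict: "clock": time; "q": joint angles; "dq": joint speeds; "joint_efforts": joint torques, N m; "position": TCP position; "orientation": TCP orientation; "force": force on the tool from outside, world axes, zero at the start; "moment": the same for the moment, N m; "grip_width": finger opening in m; "grasp_force": force on a finger pad.
Only numpy, scipy, OpenCV 4.12 (cv2) and the standard library are available. Lean on these libraries where they do the work, as an engineer would, in place of code of your own. Each camera call takes 0.05 s, during which the arm holds its last target. There are 200 camera calls.

## Working session

There is one attempt and no reset: what is moved stays moved. The work goes in short steps, Python scripts to look and compute and a tool call to move; the robot and the scene stay as the last step left them, time stands still between calls to the robot, and variables do not carry over. Pictures are saved under pics/ and viewed, at most 10 in all, crops included, and the job is handed in when it is done.

Besides the shell and the picture viewer there is one more tool, called after "Call:" in YAML: its name, and indented under it one key for each argument. drive_tool: Moves the arm, as the interface text tells. Its arguments: {"type":"object","properties":{"plan":{"type":"string"},"grip":{"type":"number"},"grip_force":{"type":"number"}},"required":["plan"]}

```bash
mkdir -p pics
cat > h.py <<'E'
import numpy as np, cv2
from rig import ctrl, optics, order, models
from scipy.spatial.transform import Rotation as R
E
python3 - <<'E'
from h import *
s=ctrl.sense(); print(s['clock'],s['position'],s['orientation'],s['force'],s['grip_width']); print(R.from_rotvec(s['orientation']).as_matrix().round(3))
ims=[]
for c in ['scene','top']:
    p=optics.camera(c); ims.append(p['color'][:,:,::-1]); cv2.imwrite(f'pics/{c}0.png',p['color'][:,:,::-1])
    for n in ['terminal','cover_hinge','cover_pad','platform','ref_weight','weight_500','weight_200','screwdriver','mug','label_roll','marker']:
        print(c,n,[(np.round(d['position'],3).tolist(),round(d['score'],2)) for d in models.landmark_of(p,n)[:2]])
E
```

```text
0.0 [0.1776441  0.65052765 0.22990621] [-0.41769974 -3.1129969   0.00360647] [ 0.23639098 -0.71293914  0.74654445] 0.08552076091321549
[[-0.965  0.264 -0.001]
 [ 0.264  0.965 -0.002]
 [ 0.    -0.002 -1.   ]]
scene terminal [([0.448, -0.202, 0.002], 0.93)]
scene cover_hinge [([0.518, -0.186, 0.079], 0.77)]
scene cover_pad [([0.449, -0.203, 0.089], 0.6)]
scene platform [([0.47, 0.174, -0.003], 0.94)]
scene ref_weight [([0.52, 0.242, 0.083], 0.85)]
scene weight_500 [([0.554, -0.148, -0.005], 0.94), ([0.722, 0.014, -0.001], 0.89)]
scene weight_200 [([0.554, -0.148, -0.005], 0.94), ([0.722, 0.014, -0.001], 0.89)]
scene screwdriver [([0.724, -0.29, -0.001], 0.78)]
scene mug [([0.706, 0.272, -0.0], 0.72)]
scene label_roll [([0.743, 0.143, -0.002], 0.63)]
scene marker [([0.751, -0.1, -0.001], 0.88)]
top terminal [([0.748, -0.098, 0.003], 0.73), ([0.447, -0.205, -0.002], 0.62)]
top cover_hinge [([0.519, -0.188, 0.088], 0.93)]
top cover_pad [([0.452, -0.202, 0.088], 0.6)]
top platform [([0.465, 0.177, 0.003], 0.77)]
top ref_weight [([0.517, 0.245, 0.086], 0.77), ([0.45, -0.198, 0.089], 0.75)]
top weight_500 [([0.723, 0.014, -0.002], 0.83), ([0.442, -0.203, -0.003], 0.73)]
top weight_200 [([0.723, 0.014, -0.002], 0.83), ([0.442, -0.203, -0.003], 0.73)]
top screwdriver [([0.724, -0.287, -0.002], 0.7)]
top mug [([0.706, 0.273, 0.003], 0.76)]
top label_roll [([0.742, 0.14, -0.004], 0.75)]
top marker [([0.747, -0.1, 0.001], 0.64)]
```

View pics/scene0.png

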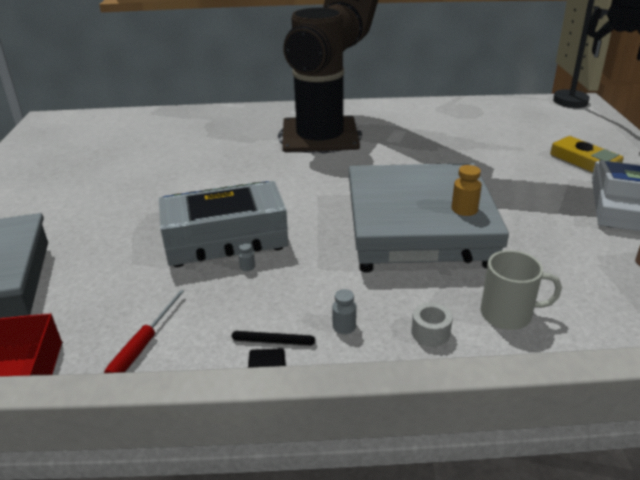

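View pics/top0.png

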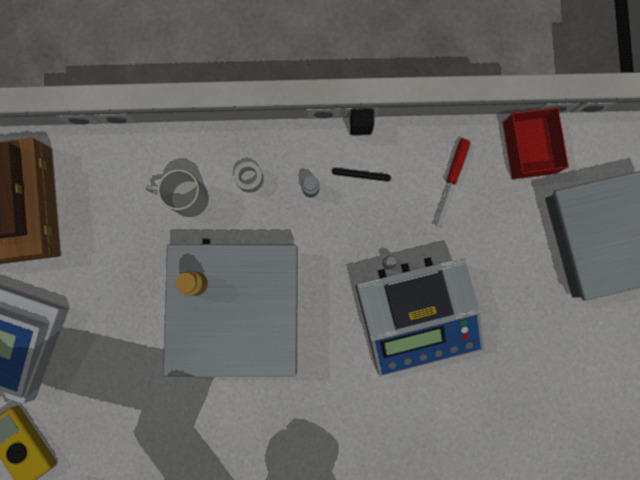

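The top view shows the terminal at about (420,315) px with its dark cover at (420,298) and the yellow pad at (423,313), towards the robot. The 200 g weight is at (390,262), just behind the terminal. The platform is to its left at (232,310). Next I refine the cover's position and yaw.

```bash
cat >> h.py <<'E'
def toworld(p,uv,z):
    K,D,T=p['camera_matrix'],np.array(p['D']),np.array(p['world_to_cam'])
    n=cv2.undistortPoints(np.float64(uv).reshape(-1,1,2),K,D)[:,0]
    d=np.c_[n,np.ones(len(n))]@T[:3,:3]; o=-T[:3,:3].T@T[:3,3]
    return o+d*((z-o[2])/d[:,2])[:,None]
E
python3 - <<'E'
from h import *
p=optics.camera('top'); c=p['color'].astype(int)
m=np.zeros((480,640),np.uint8); sub=c[255:345,370:470]
hsv=cv2.cvtColor(p['color'],cv2.COLOR_RGB2HSV)
dark=(c.max(2)<75); yel=(hsv[...,0]>15)&(hsv[...,0]<35)&(hsv[...,1]>120)
box=np.zeros_like(dark); box[265:332,375:465]=1
for n,mm in [('cover',(dark|yel)&box),('pad',yel&box)]:
    mm=mm.astype(np.uint8)
    if n=='cover': mm=cv2.morphologyEx(mm,cv2.MORPH_OPEN,np.ones((5,5)))
    k,l,st,_=cv2.connectedComponentsWithStats(mm); i=1+st[1:,4].argmax(); 
    cn=max(cv2.findContours((l==i).astype(np.uint8),0,2)[0],key=len)
    w=toworld(p,cn[:,0],.088)[:,:2]
    r=cv2.minAreaRect(np.float32(w*1000)); print(n,st[i],r); print(cv2.boxPoints(r))
for n in ['cover_pad','cover_hinge']:
    print(n,[(np.round(d['position'],4).tolist(),round(d['score'],2)) for d in models.landmark_of(p,n)[:1]])
E
```

```text
cover [ 385  271   68   58 2698] ((475.9762268066406, -196.45358276367188), (89.07041931152344, 119.65484619140625), 12.669577598571777)
[[ 419.40356 -147.85071]
 [ 445.64722 -264.5921 ]
 [ 532.5489  -245.05646]
 [ 506.30524 -128.31506]]
pad [409 306  28  14 226] ((450.22869873046875, -202.60751342773438), (15.552919387817383, 54.48350524902344), 12.249112129211426)
[[ 436.84958 -177.6358 ]
 [ 448.40897 -230.87897]
 [ 463.60782 -227.57922]
 [ 452.04843 -174.33606]]
cover_pad [([0.7441, 0.1412, -0.0028], 0.67)]
cover_hinge [([0.5199, -0.1847, 0.0848], 0.76)]
```

Call:
drive_tool:
  plan: "-100 0 0 0.125; -127 -36 0 0.25; -154 -72 0 0.375; -181 -108 0 0.5; -208 -144 0 0.625; -235 -180 0 0.75; -262 -216 0 0.875; -289 -252 0 1.0"
  grip: 1

```text
clock: 2.02
position: [0.3655, 0.3913, 0.2315]
orientation: [1.867, 2.526, 0.001]
force: [0.3, 0.2, 0.6]
grip_width: 0.0002
grasp_force: 0.0
```

```bash
cat >> h.py <<'E'
yaw=np.radians(12.6); xt=np.array([np.cos(yaw),np.sin(yaw),0]); yt=np.array([-np.sin(yaw),np.cos(yaw),0]); zt=np.array([0,0,1.])
hinge=np.array([.450,-.2026,.086])+.071*xt
def go(*targets):
    "targets in hinge frame (mm): tool-axis shifts"
    s=ctrl.sense(); M=R.from_rotvec(s['orientation']).as_matrix()
    E=M.T@np.c_[yt,xt,-zt]; 
    print(s['clock'],'tilt/roll',R.from_matrix(E).as_rotvec().round(3),'q',np.round(s['q'],2),'F',np.round(s['force'],1))
    print('hinge-frame mm',((s['position']-hinge)@np.c_[xt,yt,zt]*1000).round(1))
    for t in targets:
        w=hinge+np.c_[xt,yt,zt]@np.array(t)/1000 
        print(t,((w-s['position'])@M*1000).round(1))
E
python3 - <<'E'
from h import *
go([-71,0,150],[-71,0,20])
E
```

```text
2.0167 tilt/roll [ 0.001 -0.     0.078] q [ 0.63 -0.02  1.92 -0.    1.25  0.33] F [0.3 0.2 0.6]
hinge-frame mm [-23.9 598.1 145.5]
[-71, 0, 150] [-592.6  -93.6   -4.6]
[-71, 0, 20] [-592.6  -93.7  125.4]
```

Call:
drive_tool:
  plan: "-40 0 0 0.04; -80 0 0 0.078; -120 0 0 0.078; -160 0 0 0.078; -200 0 0 0.078; -240 0 0 0.078; -280 0 0 0.078; -320 0 0 0.078"

```text
clock: 2.68
position: [0.461, 0.0859, 0.2318]
orientation: [1.956, 2.457, 0.001]
force: [0.3, 0.6, -0.6]
grip_width: -0.0003
grasp_force: 0.0
```

Run:
```python
from h import *
go([-71,0,60],[-71,0,20])
```

```text
2.6833 tilt/roll [0.001 0.    0.006] q [-0.03 -0.18  2.07  0.    1.26 -0.26] F [ 0.3  0.6 -0.6]
hinge-frame mm [  2.6 279.2 145.8]
[-71, 0, 60] [-278.7  -75.5   85.8]
[-71, 0, 20] [-278.7  -75.5  125.8]
```

Call:
drive_tool:
  plan: "-40 -5 0 0.006; -80 -15 0 0.006; -120 -25 0 0.006; -160 -35 0 0.006; -200 -45 20 0.006; -238 -56 30 0.006; -270 -68 50 0.006; -278 -75 86 0.006"

```text
clock: 3.35
position: [0.4525, -0.2065, 0.1492]
orientation: [1.961, 2.439, -0.001]
force: [1.9, -0.5, 0.5]
grip_width: -0.0001
grasp_force: 0.0
```

Call:
drive_tool:
  plan: "0 0 0 0; 0 0 20 0; 0 0 35 0; 0 0 40 0; 0 0 40 0"

```text
clock: 3.77
position: [0.4495, -0.1989, 0.1047]
orientation: [-1.962, -2.451, -0.0]
force: [0.6, 0.1, 0.7]
grip_width: 0.0001
grasp_force: 0.0
```

Run:
```python
from h import *
go([-71,0,2],[-71,0,-5])
p=optics.camera('scene'); cv2.imwrite('pics/s1.png',cv2.resize(p['color'][120:300,120:340,::-1],None,fx=3,fy=3))
```

```text
3.7667 tilt/roll [-0.001 -0.002  0.001] q [-0.62  0.03  2.12  0.    1.   -0.84] F [0.6 0.1 0.7]
hinge-frame mm [-70.7   3.7  18.7]
[-71, 0, 2] [-3.7 -0.3 16.7]
[-71, 0, -5] [-3.8 -0.3 23.7]
```

View pics/s1.png

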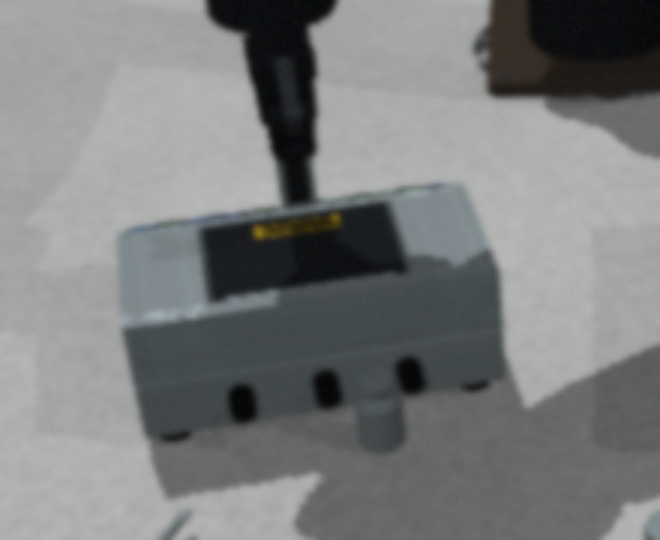

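The fingertip, at crop (297,203), hovers in line with the yellow pad at (297,226). I press next.

Call:
drive_tool:
  plan: "-3 0 8 0; -3 0 14 0; -3 0 17 0; -3 0 19 0; -3 0 21 0; -3 0 22 0; -3 0 23 0; -3 0 23 0"

```text
clock: 4.48
position: [0.4509, -0.203, 0.0826]
orientation: [1.964, 2.451, 0.0]
force: [-0.0, -0.0, 2.6]
grip_width: -0.0
grasp_force: 1.3
```

Call:
drive_tool:
  plan: "0 0 1 0; 0 0 2 0; 0 0 2.5 0; 0 0 2.5 0; 0 0 2.5 0"

```text
clock: 4.9
position: [0.4511, -0.2031, 0.0813]
orientation: [1.964, 2.452, 0.0]
force: [-2.2, 2.1, 10.3]
grip_width: 0.0001
grasp_force: 4.8
```

Force is 10 N, so the stop is reached. I leave quickly, up and back.

Call:
drive_tool:
  plan: "0 -10 -39 0; 0 -25 -76 0; 0 -35 -112 0; 0 -35 -130 0; 0 -35 -130 0; 0 -35 -130 0; 0 -35 -130 0; 0 -35 -130 0"

```text
clock: 5.57
position: [0.4155, -0.2097, 0.2075]
orientation: [-1.961, -2.449, 0.0]
force: [-0.2, -0.4, -0.4]
grip_width: -0.0003
grasp_force: 0.0
```

Call:
drive_tool:
  plan: "0 0 0 0; 0 0 0 0; 0 0 0 0; 0 0 0 0; 0 0 0 0; 0 0 0 0; 0 0 0 0; 0 0 0 0"

```text
clock: 6.23
position: [0.4165, -0.2105, 0.2099]
orientation: [1.964, 2.452, -0.0]
force: [-0.0, -0.5, -0.4]
grip_width: -0.0004
grasp_force: 0.0
```

Call:
drive_tool:
  plan: "0 0 0 0; 0 0 0 0; 0 0 0 0; 0 0 0 0; 0 0 0 0; 0 0 0 0; 0 0 0 0; 0 0 0 0"

```text
clock: 6.9
position: [0.4164, -0.2105, 0.2098]
orientation: [-1.964, -2.452, 0.0]
force: [0.8, -0.2, 0.1]
grip_width: -0.0001
grasp_force: 0.0
```

Run:
```python
from h import *
go([-56,-22,20],[-56,-22,-10])
p=optics.camera('top'); a=cv2.resize(p['color'][230:390,340:500,::-1],None,fx=2.5,fy=2.5)
for n in ['cover_pad','cover_hinge','cal_button_top','terminal']:
    print(n,[(np.round(d['position'],4).tolist(),round(d['score'],2)) for d in models.landmark_of(p,n)[:2]])
p=optics.camera('scene'); b=cv2.resize(p['color'][120:280,140:300,::-1],None,fx=2.5,fy=2.5)
for n in ['cover_pad','cover_hinge','cal_button_top','terminal']:
    print(n,[(np.round(d['position'],4).tolist(),round(d['score'],2)) for d in models.landmark_of(p,n)[:2]])
cv2.imwrite('pics/o1.png',np.hstack([a,b]))
```

```text
6.9 tilt/roll [-0.  0.  0.] q [-0.69 -0.17  2.09 -0.    1.22 -0.91] F [ 0.8 -0.2  0.1]
hinge-frame mm [-105.5   -0.4  123.8]
[-56, -22, 20] [-21.6  49.5 103.8]
[-56, -22, -10] [-21.6  49.5 133.8]
cover_pad [([0.5542, -0.1754, 0.1465], 0.64)]
cover_hinge [([0.5191, -0.1858, 0.082], 0.88)]
cal_button_top [([0.747, -0.1006, 0.0047], 0.53), ([0.4713, -0.2188, 0.0805], 0.39)]
terminal [([0.4453, -0.2038, -0.002], 0.61), ([0.5535, -0.1776, 0.1492], 0.46)]
cover_pad [([0.5469, -0.1777, 0.1531], 0.7), ([0.4682, 0.1733, -0.0018], 0.42)]
cover_hinge [([0.5171, -0.1888, 0.0831], 0.75)]
cal_button_top []
terminal []
```

View pics/o1.png

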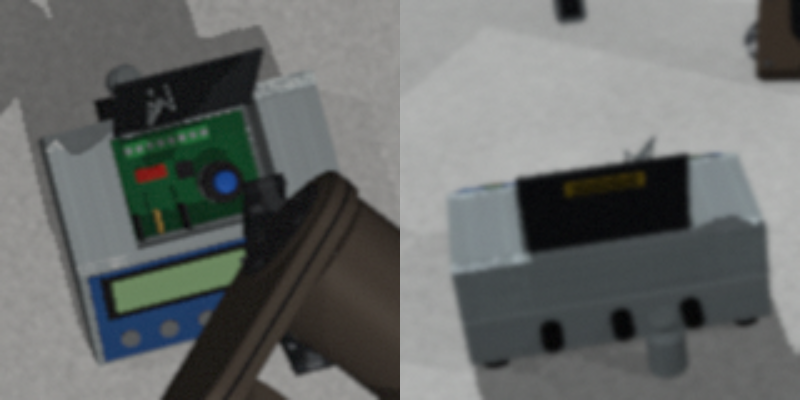

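The cover stands fully open and the blue button shows in the left crop at (226,182). The networks agree with my prediction, so I move above it and down.

Call:
drive_tool:
  plan: "-10 25 20 0; -20 49 45 0; -21 49 80 0; -21 49 105 0; -21 49 120 0; -21 49 126 0; -21 49 126 0; -21 49 126 0"

```text
clock: 8.07
position: [0.4693, -0.2206, 0.0845]
orientation: [1.964, 2.451, 0.0]
force: [0.3, -0.9, -0.4]
grip_width: 0.0002
grasp_force: 0.0
```

Run:
```python
from h import *
go([-56,-22,-10],[-56,-22,-15])
```

```text
8.0667 tilt/roll [0.001 0.001 0.   ] q [-0.64  0.12  2.07  0.    0.96 -0.86] F [ 0.3 -0.9 -0.4]
hinge-frame mm [-56.1 -21.8  -1.5]
[-56, -22, -10] [-0.2  0.1  8.5]
[-56, -22, -15] [-0.2  0.1 13.5]
```

Call:
drive_tool:
  plan: "0 0 5 0; 0 0 8 0; 0 0 10 0; 0 0 12 0; 0 0 14 0; 0 0 15 0; 0 0 15 0; 0 0 15 0"

```text
clock: 8.73
position: [0.4705, -0.2215, 0.0745]
orientation: [1.962, 2.451, -0.001]
force: [-7.6, 4.6, 25.7]
grip_width: -0.0001
grasp_force: 12.8
```

Call:
drive_tool:
  plan: "0 0 -2.5 0; 0 0 -2.5 0; 0 0 -2.5 0; 0 0 -2.5 0; 0 0 -2.5 0; 0 0 -2.5 0; 0 0 -2.5 0; 0 0 -2.5 0"

```text
clock: 9.4
position: [0.4704, -0.2214, 0.0749]
orientation: [1.962, 2.449, -0.0]
force: [-2.3, 1.5, 14.2]
grip_width: 0.0001
grasp_force: 6.7
```

Call:
drive_tool:
  plan: "0 0 0 0; 0 0 0 0; 0 0 0 0; 0 0 0 0; 0 0 0 0; 0 0 0 0; 0 0 0 0; 0 0 0 0"

```text
clock: 10.07
position: [0.4703, -0.2214, 0.0748]
orientation: [1.962, 2.449, -0.0]
force: [-2.1, 2.8, 13.3]
grip_width: 0.0
grasp_force: 6.7
```

Call:
drive_tool:
  plan: "0 0 -1.5 0; 0 0 -1.5 0; 0 0 -1.5 0"

```text
clock: 10.32
position: [0.4702, -0.2214, 0.075]
orientation: [1.962, 2.449, 0.0]
force: [-0.1, -0.5, 7.4]
grip_width: -0.0001
grasp_force: 3.9
```

Call:
drive_tool:
  plan: "0 0 -1.5 0; 0 0 -1.5 0; 0 0 -1.5 0"

```text
clock: 10.57
position: [0.4698, -0.221, 0.0752]
orientation: [1.962, 2.449, 0.0]
force: [3.1, -0.9, 3.7]
grip_width: 0.0002
grasp_force: 1.9
```

Call:
drive_tool:
  plan: "0 0 -1.5 0; 0 0 -1.5 0; 0 0 -1.5 0"

```text
clock: 10.82
position: [0.4689, -0.2204, 0.0759]
orientation: [1.964, 2.452, 0.0]
force: [0.5, -1.8, 2.4]
grip_width: 0.0
grasp_force: 1.7
```

Call:
drive_tool:
  plan: "0 0 -1.5 0; 0 0 -1.5 0; 0 0 -1.5 0"

```text
clock: 11.07
position: [0.4686, -0.2201, 0.0771]
orientation: [-1.964, -2.451, 0.0]
force: [0.9, -1.7, 2.4]
grip_width: 0.0
grasp_force: 1.3
```

Call:
drive_tool:
  plan: "0 0 -1.5 0; 0 0 -1.5 0; 0 0 -1.5 0"

```text
clock: 11.32
position: [0.4683, -0.2199, 0.0784]
orientation: [-1.963, -2.451, 0.0]
force: [0.5, -0.4, 2.8]
grip_width: -0.0
grasp_force: 1.0
```

Call:
drive_tool:
  plan: "0 0 -2 0; 0 0 -2 0; 0 0 -2 0"

```text
clock: 11.57
position: [0.4681, -0.2197, 0.0802]
orientation: [-1.963, -2.45, 0.0]
force: [0.7, -0.0, 0.6]
grip_width: 0.0001
grasp_force: 0.0
```

Call:
drive_tool:
  plan: "0 0 -3 0; 0 0 -3 0; 0 0 -3 0"

```text
clock: 11.82
position: [0.4688, -0.2203, 0.0839]
orientation: [-1.964, -2.452, -0.0]
force: [0.4, -0.6, 0.5]
grip_width: 0.0001
grasp_force: 0.0
```

The force curve shows contact from 0.080 to 0.075 m, a full 5 mm stroke, held for well over 1 s. Now I go over the cover to its rear side.

Call:
drive_tool:
  plan: "0 0 -40 0; 0 0 -80 0; 10 0 -115 0; 22 10 -140 0; 22 45 -145 0; 22 85 -145 0; 22 120 -145 0; 22 135 -140 0"

```text
clock: 12.48
position: [0.5995, -0.1685, 0.2254]
orientation: [1.96, 2.45, 0.003]
force: [-0.9, -0.4, 0.1]
grip_width: -0.0002
grasp_force: 0.0
```

Run:
```python
from h import *
go([78,0,45],[20,0,45])
```

```text
12.4833 tilt/roll [0.004 0.002 0.002] q [-0.44  0.18  1.72  0.    1.24 -0.66] F [-0.9 -0.4  0.1]
hinge-frame mm [ 82.3   0.7 139.4]
[78, 0, 45] [-0.5 -4.7 94.4]
[20, 0, 45] [ -0.4 -62.7  94.1]
```

Call:
drive_tool:
  plan: "0 -1 35 0; 0 -2 65 0; 0 -2 85 0; 0 -2 91 0; 0 -2 91 0; 0 -2 91 0"

```text
clock: 12.98
position: [0.5943, -0.1701, 0.1337]
orientation: [1.964, 2.451, 0.0]
force: [0.1, -0.4, 1.0]
grip_width: -0.0003
grasp_force: 0.0
```

Run:
```python
from h import *
go([16.5,0,50],[2,0,54],[-15,0,55],[-32,0,50],[-48,0,39],[-60,0,22],[-65,0,9],[-66,0,-1])
```

```text
12.9833 tilt/roll [0.001 0.001 0.   ] q [-0.44  0.26  1.8  -0.    1.08 -0.66] F [ 0.1 -0.4  1. ]
hinge-frame mm [76.9  0.3 47.7]
[16.5, 0, 50] [ -0.3 -60.4  -2.4]
[2, 0, 54] [ -0.3 -74.9  -6.4]
[-15, 0, 55] [ -0.3 -91.9  -7.4]
[-32, 0, 50] [  -0.3 -108.9   -2.4]
[-48, 0, 39] [  -0.3 -124.9    8.6]
[-60, 0, 22] [  -0.2 -136.9   25.6]
[-65, 0, 9] [  -0.2 -141.9   38.6]
[-66, 0, -1] [  -0.2 -142.9   48.6]
```

Call:
drive_tool:
  plan: "0 -12 0 0; 0 -22 0 0; 0 -30 0 0; 0 -38 -1 0; 0 -46 -1 0; 0 -53 -2 0; 0 -60 -2 0; 0 -60 -2 0"

```text
clock: 13.65
position: [0.5347, -0.1836, 0.1361]
orientation: [1.964, 2.45, -0.001]
force: [1.0, -0.0, 5.2]
grip_width: 0.0002
grasp_force: 2.8
```

Run:
```python
from h import *
go([2,0,54],[-15,0,55])
p=optics.camera('scene'); b=cv2.resize(p['color'][100:280,120:320,::-1],None,fx=2.5,fy=2.5)
for n in ['cover_pad']:
    print(n,[(np.round((d['position']-hinge)@np.c_[xt,yt,zt]*1000,1).tolist(),round(d['score'],2)) for d in models.landmark_of(p,n)[:2]])
cv2.imwrite('pics/c1.png',b)
```

```text
13.65 tilt/roll [ 0.001  0.001 -0.   ] q [-0.51  0.14  1.93 -0.    1.07 -0.73] F [ 1.  -0.   5.2]
hinge-frame mm [15.8  0.  50.1]
[2, 0, 54] [ -0.  -13.8  -3.9]
[-15, 0, 55] [ -0.  -30.8  -4.9]
cover_pad [([2.2, 0.8, 73.5], 0.71)]
```

View pics/c1.png

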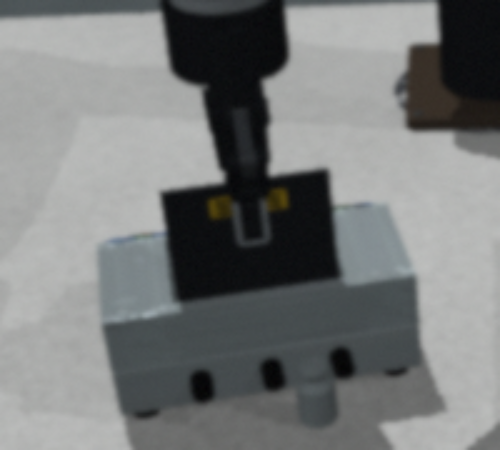

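The cover is upright, its pad at crop (250,205), and the finger is pushing on its rear face as planned. I continue along the arc.

Call:
drive_tool:
  plan: "0 -7 -2 0; 0 -14 -4 0; 0 -22 -5 0; 0 -31 -5 0; 0 -39 -3 0; 0 -48 0 0; 0 -48 0 0"

```text
clock: 14.33
position: [0.4863, -0.1936, 0.134]
orientation: [-1.963, -2.45, 0.003]
force: [0.7, -0.5, 1.3]
grip_width: -0.0001
grasp_force: 0.8
```

Call:
drive_tool:
  plan: "0 -8 5 0; 0 -16 11 0; 0 -22 19 0; 0 -28 28 0; 0 -30 35 0; 0 -33 40 0; 0 -33 40 0"

```text
clock: 14.92
position: [0.4547, -0.2003, 0.0932]
orientation: [-1.962, -2.449, 0.002]
force: [0.4, 0.1, 1.8]
grip_width: 0.0
grasp_force: 1.2
```

Run:
```python
from h import *
go([-69,0,2],[-69,0,-6])
p=optics.camera('scene'); b=cv2.resize(p['color'][100:280,120:320,::-1],None,fx=2.5,fy=2.5)
cv2.imwrite('pics/c2.png',b)
```

```text
14.9167 tilt/roll [-0.003 -0.002  0.   ] q [-0.62  0.06  2.11 -0.    0.97 -0.84] F [0.4 0.1 1.8]
hinge-frame mm [-65.9   1.2   7.2]
[-69, 0, 2] [-1.2 -3.1  5.2]
[-69, 0, -6] [-1.2 -3.1 13.2]
```

View pics/c2.png

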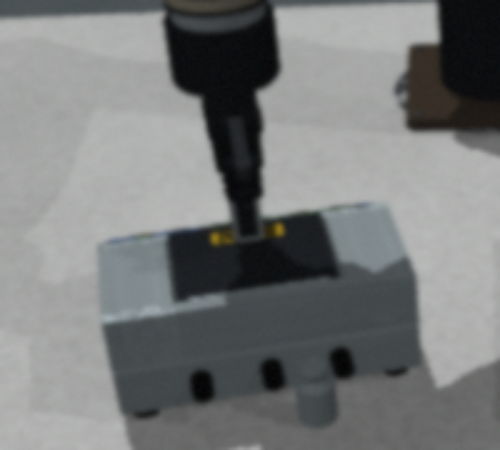

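The cover is nearly flush with the finger on the pad at (245,235). I press it in to the stop.

Call:
drive_tool:
  plan: "-1 -2 3 0; -1 -3 6 0; -1 -3 9 0; -1 -3 11 0; -1 -3 13 0; -1 -3 14 0; -1 -3 14 0; -1 -3 14 0"

```text
clock: 15.63
position: [0.4536, -0.2022, 0.0817]
orientation: [-1.963, -2.452, 0.001]
force: [-2.0, 2.7, 8.4]
grip_width: -0.0001
grasp_force: 4.2
```

Call:
drive_tool:
  plan: "0 0 1 0; 0 0 1.5 0; 0 0 1.5 0; 0 0 1.5 0"

```text
clock: 15.97
position: [0.4537, -0.2023, 0.0811]
orientation: [-1.963, -2.452, 0.001]
force: [-3.5, 3.2, 13.6]
grip_width: 0.0
grasp_force: 6.8
```

Call:
drive_tool:
  plan: "0 0 -3 0; 0 0 -7 0; 0 0 -12 0; 0 0 -20 0; 0 0 -40 0; 0 0 -75 0; 0 -20 -100 0; 0 -35 -115 0"

```text
clock: 16.63
position: [0.4196, -0.2105, 0.1974]
orientation: [1.961, 2.451, -0.001]
force: [0.5, -0.3, 0.0]
grip_width: 0.0003
grasp_force: 0.0
```

Call:
drive_tool:
  plan: "0 0 0 0; 0 0 0 0; 0 0 0 0; 0 0 0 0; 0 0 0 0; 0 0 0 0; 0 0 0 0; 0 0 0 0"

```text
clock: 17.3
position: [0.4194, -0.2097, 0.1938]
orientation: [-1.963, -2.451, -0.0]
force: [0.7, 1.0, -0.3]
grip_width: 0.0001
grasp_force: 0.0
```

Run:
```python
from h import *
go()
p=optics.camera('scene'); b=cv2.resize(p['color'][120:280,140:300,::-1],None,fx=2.5,fy=2.5)
for n in ['cover_pad','terminal','weight_200']:
    print(n,[(np.round(d['position'],4).tolist(),round(d['score'],2)) for d in models.landmark_of(p,n)[:2]])
p=optics.camera('top'); a=cv2.resize(p['color'][230:390,340:500,::-1],None,fx=2.5,fy=2.5)
cv2.imwrite('pics/e1.png',np.hstack([a,b]))
```

```text
17.3 tilt/roll [-0.001 -0.001  0.   ] q [-0.68 -0.15  2.1   0.    1.18 -0.9 ] F [ 0.7  1.  -0.3]
hinge-frame mm [-102.4   -0.2  107.8]
cover_pad [([0.4489, -0.2001, 0.0912], 0.63), ([0.5225, 0.2428, 0.0831], 0.55)]
terminal [([0.4501, -0.1994, -0.0023], 0.7)]
weight_200 [([0.7193, 0.0149, -0.003], 0.75), ([0.5553, -0.1488, 0.0003], 0.55)]
```

View pics/e1.png

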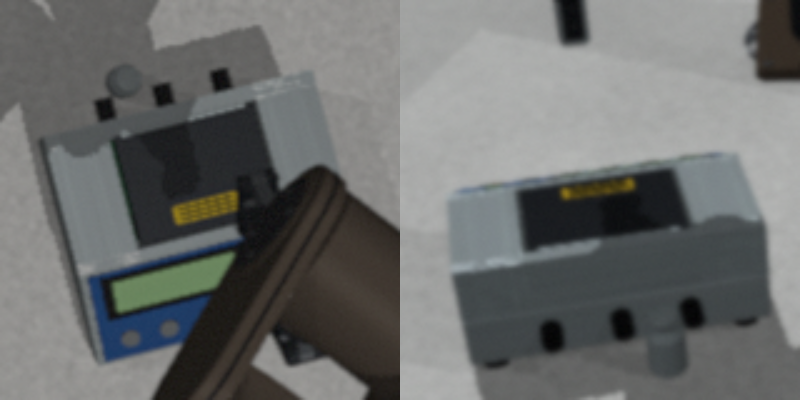

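The cover stays shut and flush with the finger well clear; the terminal and the 200 g weight have not moved. I hand the job in.

```bash
python3 -c "
from h import *
print(order.close_job())"
```

```text
the job is handed in; nothing more can be done
None
```

I popped the cover open, held the calibration button fully down for over a second, and latched the cover shut again; the job is handed in at about 17 s, and no verdict was returned.

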